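Sort two flange bolts by length in the gauge troughs

TASK

Sort the two loose flange bolts on the laboratory bench by length, using the three steel gauge troughs on the plywood board: lay each bolt flat in the shortest trough that takes it between its end stops. One trough stays empty; let go of the bolts and leave them at rest.

Things in the scene. Friction and masses are not known exactly. Their poses are not given: they have to be found in the camera images.
- bolt_short: The shorter of two loose steel hexagon bolts, 75 mm long overall, a nut run on at its far end. Shank 14 mm thick; head and nut both 22 mm across flats, so it lies level and does not roll. 52 mm of bare shank between head and nut, central to within 3 mm. Origin on the axis at mid-length (11 mm above what it lies on), x along the axis.
- bolt_long: The longer of two loose steel hexagon bolts, 135 mm long overall, a nut run on at its far end. Shank 14 mm thick; head and nut both 22 mm across flats, so it lies level and does not roll. 112 mm of bare shank between head and nut, central to within 3 mm. Origin on the axis at mid-length (11 mm above what it lies on), x along the axis.
- trough_short: The shortest of three fixed steel gauge troughs (middle one: 125 mm), parallel, 82 mm apart in any order on an 8 mm thick board. Inside 95 mm long, 44 mm wide; floor 3 mm thick. Above the floor the end stops rise 14 mm, the long side rails only 5 mm, so fingers pass over them. Origin: centre of the underside (board's top); x along it, z up. A bolt lying in it has its axis at z = 14 mm.
- trough_long: The longest of three fixed steel gauge troughs (middle one: 125 mm), parallel, 82 mm apart in any order on an 8 mm thick board. Inside 155 mm long, 44 mm wide; floor 3 mm thick. Above the floor the end stops rise 14 mm, the long side rails only 5 mm, so fingers pass over them. Origin: centre of the underside (board's top); x along it, z up. A bolt lying in it has its axis at z = 14 mm.
There are look-alikes about, which are no part of the job. Leave any blue or red look-alike of the bolt_short alone.

How it is judged:
At the end, for the whole second after the job is handed in: 75 mm bolt flat in the 95 mm trough, 135 mm bolt flat in the 155 mm trough, either way round: middles within 14 mm lengthwise and 15 mm sideways, axis 9 to 18 mm above the trough's underside and within 0.35 rad of its length, at rest (under 20 mm/s) (x of bolt_short in the frame of trough_short between -0.014 and 0.014 m and y of bolt_short in the frame of trough_short between -0.015 and 0.015 m and z of bolt_short in the frame of trough_short between 0.009 and 0.018 m and angle between the x axis of bolt_short and the x axis of trough_short, either way round below 0.35 rad and linear speed of each of bolt_short, bolt_long below 0.02 m/s and x of bolt_long in the frame of trough_long between -0.014 and 0.014 m and y of bolt_long in the frame of trough_long between -0.015 and 0.015 m and z of bolt_long in the frame of trough_long between 0.009 and 0.018 m and angle between the x axis of bolt_long and the x axis of trough_long, either way round below 0.35 rad); the robot touches nothing.
It also fails if it takes over 64 s, if anything falls off the work surface, if the arm or the gripper's body presses on something with over 40 N, if the wrist force passes 120 N, or if a joint passes its speed limit or range.

ROBOT

A 7-joint arm with a two-finger parallel gripper is mounted at the origin on the work surface. World frame = base frame: x ahead of the robot, y to its left, z up, the work surface at z = 0. Lengths are in m, angles in rad, forces in N, time in s.
With the tool pointing down it reaches from about 0.4 to 0.925 m from the base axis. Payload 4.1 kg.
Tool frame: the origin (TCP) lies midway between the tips of the shut fingers; the grasp point (between the pads) lies 19 mm behind it; z points along the fingers, y is the line along which they close (so a half turn about z gives the same grasp; the last joint's range is limited). The gripper opens to 85 mm and grips with 20 to 120 N. Pads are 22 mm wide; open, the fingers measure 114 mm over their backs; the gripper's body (76 mm by 85 mm) begins 54 mm behind the grasp point. The pads swing forward as they close: fully open they stand 13 mm farther back than shut.
Start: joints at [1.074, 0.398, 0.045, 1.537, -0.019, 1.207, -0.051], TCP at [0.252, -0.599, 0.231] pointing down, gripper open.
Joint ranges: [-2.82, 2.82], [-0.49, 2.23], [-1.37, 1.46], [0, 2.46], [-1.36, 4.5], [0.23, 2], [-2.94, 2.94]. Speed limits (rad/s): [2.57, 2.57, 3.14, 3.14, 3.14, 3.14, 3.14].

INTERFACE

Orientations are given as a unit quaternion [x, y, z, w].
In Python, from cell import arm gives the robot as it stands.
- The arm moves only by the tool arm_command, never from a script. Its argument "commands" is text: rows parted by semicolons, each of 4 numbers parted by spaces: the shift along the tool's x, y, z in units of 0.1 m (1.0 is 0.1 m), then the turn about the tool's z in units of 0.08 rad (1.0 is 0.08 rad). A call has 1 to 20 rows; each row shifts and turns the commanded pose from where the row before left it, along the tool's axes as they then stand; what a row does not reach is not made up. A row lasts 1/12 s, in which the tool goes at most 41.7 mm and 7.16 degrees, less where a joint would pass 70% of its speed; a pose out of reach is approached as far as the arm can. A call with a number of a shift or a turn outside -1 to 1 is refused whole. A call with a gripper value outside its range is refused whole. "gripper" is the gripper's target within -1 to 1 (fully open at 1, half-way at 0, shut at -1), set as the call begins (left out, the last holds). The fingers move at their own pace and stop on an object; "grip_force" is the grip in N (left out, the last holds). Time passes only in rows, so rows that do not move let the fingers close. It gives the time, the measured TCP pose, the force, the opening and the grip force at its end, in the units of the state.
- arm.sense(): the state, without advancing time (a new reading comes with each control period).
- arm.snapshot(name): name is "side" or "top"; returns (picture, depth): 384x512x3 uint8, red, green, blue; 384x512 float32, m along the optical axis (not along the pixel's ray), 0 where there is no reading.
- arm.camera_params(name): a dict with "fx", "fy", "cx", "cy" (pixels), "T" (4x4, takes a point from camera to world coordinates). Camera axes: x right, y down, z forward; pixel columns grow to the right and rows downward; lengths in m; the calibration is good to about 2 mm. A picture is of the moment at which its call begins. camera_params takes no time and is no camera call.
- arm.close_job(): hands the job in; it is judged then, once.
The state is a dict: "clock": time; "joint_pos": joint angles; "joint_vel": joint speeds; "joint_efforts": joint torques, N m; "tcp_pos": TCP position; "eef_rot": TCP orientation; "ft_force": force on the tool from outside, world axes, zero at the start; "moment": the same for the moment, N m; "grip_width": finger opening in m; "grasp_force": force on a finger pad.
Only numpy, scipy, OpenCV 4.12 (cv2) and the standard library are available. Lean on these libraries where they do the work, as an engineer would, in place of code of your own. Each camera call takes 0.05 s, during which the arm holds its last target. There are 200 camera calls.

## Working session

There is one attempt and no reset: what is moved stays moved. The work goes in short steps, Python scripts to look and compute and a tool call to move; the robot and the scene stay as the last step left them, time stands still between calls to the robot, and variables do not carry over. Pictures are saved under pics/ and viewed, at most 10 in all, crops included, and the job is handed in when it is done.

Besides the shell and the picture viewer there is one more tool, called after "Emit:" in YAML: its name, and indented under it one key for each argument. arm_command: Moves the arm, as the interface text tells. Shifts and turns lie within -1 to 1; 1 stands for 0.1 m of shift or 0.08 rad of turn. Its arguments: {"type":"object","properties":{"commands":{"type":"string"},"gripper":{"type":"number"},"grip_force":{"type":"number"}},"required":["commands"]}

```bash
mkdir -p pics; python3 - <<'E'
from cell import arm
import cv2,numpy as np
for n in("side","top"):
    p,d=arm.snapshot(n); c=arm.camera_params(n)
    np.savez(f"{n}0.npz",p=p,d=d,**c)
    cv2.imwrite(f"pics/{n}0.png",cv2.resize(p[:,:,::-1],(800,600),interpolation=cv2.INTER_CUBIC))
    print(n,c["fx"],c["cx"],c["cy"],np.round(c["T"],3).tolist())
s=arm.sense();print(s)
E
```

```text
side 354.3352865108245 252.95597610906597 187.19164034569997 [[-0.751, -0.492, 0.44, 0.06], [-0.66, 0.569, -0.491, 0.438], [-0.008, -0.66, -0.752, 0.874], [0.0, 0.0, 0.0, 1.0]]
top 427.35154553947234 254.58445518704835 189.540914627499 [[0.03, -0.996, 0.079, 0.47], [-0.999, -0.031, -0.015, -0.101], [0.018, -0.079, -0.997, 1.099], [0.0, 0.0, 0.0, 1.0]]
{'clock': 0.1, 'joint_pos': array([ 1.07397552,  0.39913197,  0.04505516,  1.53776917, -0.01871765,
        1.20687952, -0.05068281]), 'joint_vel': array([-0.00063144, -0.00111335, -0.00058748, -0.00275004,  0.00024437,
       -0.00030194,  0.00028896]), 'joint_efforts': array([ 3.31820273e-03, -4.76264012e+01,  1.36981856e+00, -2.54951602e+01,
        1.18956232e-02,  5.07024553e-03,  2.95361747e-05]), 'tcp_pos': array([ 0.25161286, -0.59870656,  0.23035196]), 'eef_rot': array([ 9.80271679e-01,  1.97652865e-01, -2.29937389e-04, -8.52574033e-04]), 'ft_force': array([-0.39454226, -0.62615685, -0.69138957]), 'moment': array([-0.02052689,  0.02673584,  0.02627406]), 'grasp_force': 0.0, 'grip_width': 0.08547396802839251}
```

View pics/top0.png

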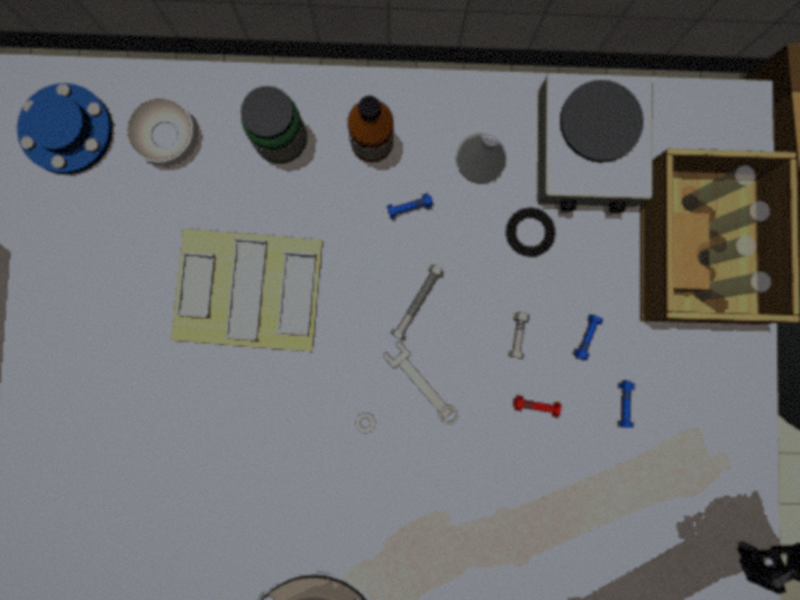

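View pics/side0.png

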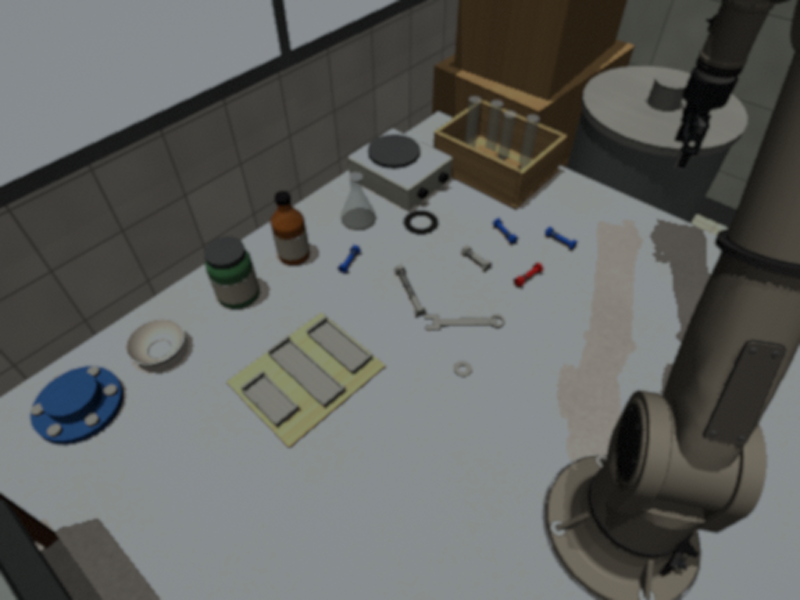

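The top view (800x600 pixels) shows:
- **Long grey bolt:** (435,270) to (398,335).
- **Short bolt candidates:** grey (519,335), blue (410,206), blue (588,337), blue (626,404) and red (538,406). Only the grey one is plain steel, and the blue and red ones are the look-alikes.
- **Troughs:** short at (197,286), long at (248,290), middle at (297,294).

Next I'll measure in both views and take an enlarged crop to confirm.

```bash
cat > h.py <<'E'
import cv2,numpy as np
def load(n,k): return dict(np.load(f"{n}{k}.npz"))
def cloud(o):
    v,u=np.mgrid[:384,:512]; d=o["d"]
    P=np.stack([(u-o["cx"])*d/o["fx"],(v-o["cy"])*d/o["fy"],d,np.ones_like(d)],-1)
    return (P@o["T"].T)[...,:3]
def proj(o,p):
    q=np.linalg.inv(o["T"])@np.r_[p,1]; return np.array([o["fx"]*q[0]/q[2]+o["cx"],o["fy"]*q[1]/q[2]+o["cy"]])
def plane(o,uv,z):
    r=o["T"][:3,:3]@[(uv[0]-o["cx"])/o["fx"],(uv[1]-o["cy"])/o["fy"],1]; t=o["T"][:3,3]
    return t+r*(z-t[2])/r[2]
def ray(o,uv):
    r=o["T"][:3,:3]@[(uv[0]-o["cx"])/o["fx"],(uv[1]-o["cy"])/o["fy"],1]; return o["T"][:3,3],r/np.linalg.norm(r)
def tri(o1,uv1,o2,uv2):
    A=np.zeros((3,3));b=np.zeros(3);R=[ray(o1,uv1),ray(o2,uv2)]
    for t,r in R:
        M=np.eye(3)-np.outer(r,r);A+=M;b+=M@t
    x=np.linalg.solve(A,b); return x,[np.linalg.norm((np.eye(3)-np.outer(r,r))@(x-t)) for t,r in R]
E
python3 - <<'E'
from h import *
t,s=load("top",0),load("side",0)
k=1/1.5625
print("table z",[np.round(np.median(cloud(o)[v-3:v+3,u-3:u+3,2]),4) for o,u,v in((t,300,250),(s,260,300))])
# ends by eye in both views (800x600 px)
E={"long":[((435,271),(402,271)),((399,334),(419,310))],"short":[((521,317),(467,252)),((517,355),(486,265))],
"trS":[((199,256),(251,380)),((195,317),(291,420))],"trL":[((251,242),(277,343)),((243,339),(338,400))],"trM":[((300,256),(318,322)),((294,334),(364,368))]}
for n,e in E.items():
    X=[tri(t,np.array(a)*k,s,np.array(b)*k) for a,b in e]
    m=(X[0][0]+X[1][0])/2;d=X[1][0]-X[0][0]
    print(n,np.round(m,4),"len",round(np.linalg.norm(d),4),"ang",round(np.degrees(np.arctan2(d[1],d[0])),1),"res",np.round([X[0][1][0],X[1][1][0]],4),"z",np.round([X[0][0][2],X[1][0][2]],4))
# depth clouds
for n in("long","short"):
    for o,nm,i in((t,"top",0),(s,"side",1)):
        C=cloud(o);uv=np.array([E[n][0][i],E[n][1][i]])*k
        lo=uv.min(0).astype(int)-5;hi=uv.max(0).astype(int)+6
        W=C[lo[1]:hi[1],lo[0]:hi[0]].reshape(-1,3);z=W[:,2]
        W=W[(z>0.009)&(z<.04)]
        r=cv2.minAreaRect(W[:,:2].astype(np.float32)*1000)
        print(n,nm,len(W),np.round(np.array(r[0]),1),np.round(r[1],1),round(r[2],1),"ztop",np.round(np.percentile(W[:,2],[50,90]),4))
crop=lambda o,x,y,w,h,f:cv2.resize(o["p"][y:y+h,x:x+w,::-1],None,fx=f,fy=f,interpolation=cv2.INTER_CUBIC)
a=crop(t,105,140,110,90,4);b=crop(t,240,160,110,112,4);c=crop(s,140,190,110,95,3);dd=crop(s,240,140,110,70,3)
I=np.zeros((600,800,3),np.uint8)
def put(i,x,y):
    h,w=min(i.shape[0],600-y),min(i.shape[1],800-x);I[y:y+h,x:x+w]=i[:h,:w]
put(a[:300],0,0);put(b[:,:400],440,0);put(c,0,312);put(dd,330,445)
cv2.imwrite("pics/crop0.png",I)
E
```

```text
table z [np.float64(0.0003), np.float64(0.0)]
long [ 0.5466 -0.1502  0.0124] len 0.1173 ang 150.0 res [0.0031 0.0012] z [0.0111 0.0136]
short [ 0.4977 -0.318   0.0091] len 0.0609 ang 172.0 res [0.0016 0.0013] z [0.0063 0.0118]
trS [0.5624 0.2093 0.0143] len 0.1027 ang 178.0 res [0.0034 0.0007] z [0.0238 0.0048]
trL [0.558  0.1274 0.017 ] len 0.1614 ang 177.7 res [0.0034 0.0015] z [0.0273 0.0068]
trM [0.5525 0.0457 0.0182] len 0.1288 ang 176.7 res [0.001  0.0003] z [0.0316 0.0048]
long top 328 [ 549.4 -149.8] [ 24.2 134.8] 61.0 ztop [0.0176 0.0216]
long side 176 [ 549.6 -148.8] [ 24.  135.3] 60.2 ztop [0.017  0.0201]
short top 202 [ 501.1 -315.9] [25.  74.7] 81.9 ztop [0.0186 0.0234]
short side 100 [ 500.2 -312.8] [25.  74.3] 86.5 ztop [0.0165 0.0212]
```

View pics/crop0.png

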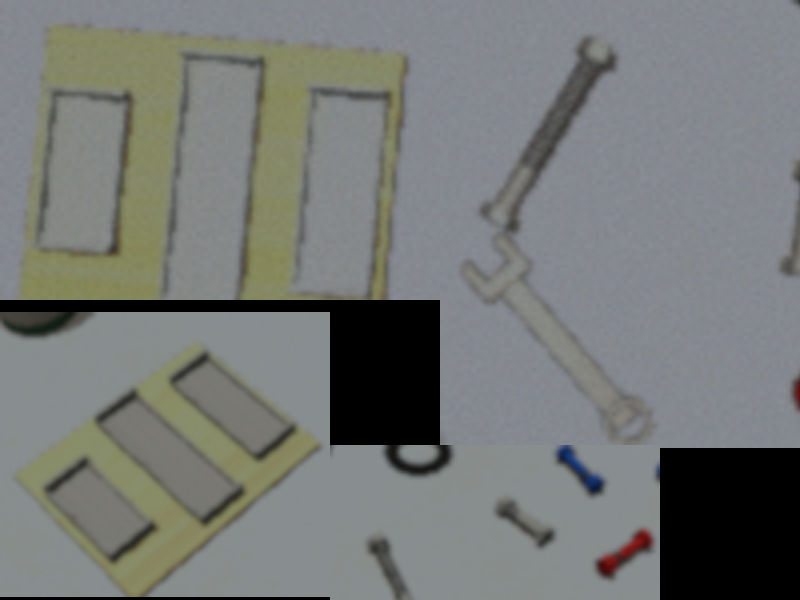

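The crop confirms two plain steel bolts. The long one runs (597,50) to (500,215) in the crop, and the short grey one sits apart from the blue and red look-alikes. Both match their stated lengths, 135 and 75 mm, in both views. The trough inner lengths run short < middle < long from left, right, centre. Next I'll fix the trough centres.

```bash
python3 - <<'E'
from h import *
for nm in("top","side"):
    o=load(nm,0);C=cloud(o);b=(np.abs(C[...,0]-.557)<.11)&(np.abs(C[...,1]-.128)<.13)
    hsv=cv2.cvtColor(o["p"],cv2.COLOR_RGB2HSV)
    m=(b&(hsv[...,1]<45)&(hsv[...,2]>105)&(C[...,2]>.006)).astype(np.uint8)
    m=cv2.morphologyEx(m,cv2.MORPH_OPEN,np.ones((3,3)))
    n,l,st,_=cv2.connectedComponentsWithStats(m)
    for i in range(1,n):
        if st[i,4]<150: continue
        v,u=np.where(l==i)
        P=np.array([plane(o,(a,c),.011)[:2] for a,c in zip(u,v)],np.float32)*1000
        r=cv2.minAreaRect(P);print(nm,st[i,4],np.round(r[0],1),np.round(r[1],1),round(r[2],1),"mean",P.mean(0).round(1),"z",np.median(C[v,u,2]).round(4))
    for y0,x0 in((.2095,.562),(.128,.558),(.0457,.5525)):
        q=b&(np.abs(C[...,1]-y0)<.03)&(C[...,2]>.0175)&(C[...,2]<.04);W=C[q]
        for sgn in(-1,1):
            w=W[sgn*(W[:,0]-x0)>.03]
            if len(w): print(nm,"stop",sgn,len(w),np.median(w,0).round(4))
# PCA axis of short/long from shank-level points
for n,c in(("long",(.5495,-.1493)),("short",(.5007,-.3145))):
    for nm in("top","side"):
        C=cloud(load(nm,0));W=C[(np.hypot(C[...,0]-c[0],C[...,1]-c[1])<(.07 if n=="long" else .045))&(C[...,2]>.012)&(C[...,2]<.04)][:,:2]
        w,V=np.linalg.eigh(np.cov(W.T));a=V[:,1];p=(W-W.mean(0))@a
        print(n,nm,len(W),np.degrees(np.arctan2(a[1],a[0]))%180,W.mean(0)+a*(p.min()+p.max())/2)
E
```

```text
top 1109 [558.5 131.2] [ 50.3 158.7] 87.2 mean [557.2 129.4] z 0.012
top 669 [562.  211.4] [47.8 98.3] 83.5 mean [561.8 211.5] z 0.0121
top 927 [553.4  48.7] [ 52.3 126.7] 87.5 mean [552.9  47.9] z 0.012
top stop -1 40 [0.5159 0.214  0.0257]
top stop 1 48 [0.614  0.208  0.0249]
top stop -1 51 [0.4831 0.1291 0.0242]
top stop 1 58 [0.6384 0.1245 0.024 ]
top stop -1 40 [0.4931 0.0521 0.0251]
top stop 1 50 [0.6199 0.0438 0.0247]
side 440 [559.4  46. ] [ 42.8 116.5] 87.2 mean [558.   46.6] z 0.0109
side 663 [563.6 127.1] [ 51.  146.9] 87.7 mean [561.  128.7] z 0.0111
side 472 [568.1 210. ] [50.9 86.3] 86.3 mean [566.5 209.4] z 0.0111
side stop -1 53 [0.5171 0.2144 0.0229]
side stop 1 54 [0.6159 0.2084 0.0233]
side stop -1 45 [0.4823 0.1335 0.024 ]
side stop 1 50 [0.6401 0.1233 0.0229]
side stop -1 41 [0.4928 0.0508 0.0237]
side stop 1 42 [0.6215 0.0437 0.0222]
long top 322 151.0614578214039 [ 0.54965788 -0.14935769]
long side 161 150.46677903766965 [ 0.55023883 -0.14771963]
short top 194 171.38637752736693 [ 0.5011991  -0.31512363]
short side 87 171.91020411546202 [ 0.50063414 -0.31311952]
```

Emit:
arm_command:
  commands: "0 0 0 0.97;0 0 0 0.97;0 0 0 0.97;0 0 0 0.97;0 0 0 0.97;0 0 0 0.97;0 0 0 0.97;0.171 -0.264 0 0;0.171 -0.264 0 0;0.171 -0.264 0 0;0.171 -0.264 0 0;0.171 -0.264 0 0;0.171 -0.264 0 0;0.171 -0.264 0 0;0.171 -0.264 0 0;0.171 -0.264 0 0;0.171 -0.264 0 0;0.171 -0.264 0 0;0.171 -0.264 0 0"
  gripper: 1
  grip_force: 60

```text
clock: 1.68
tcp_pos: [0.5013, -0.3141, 0.2309]
eef_rot: [0.997, -0.073, -0.0, -0.0]
ft_force: [0.1, -1.2, -0.3]
grip_width: 0.0853
grasp_force: 0.0
```

```bash
cat > g.py <<'E'
import sys,numpy as np
from cell import arm
from scipy.spatial.transform import Rotation as R
# usage: g.py x y z axis_deg -> turn units, then shift (0.1 m units) in tool axes after the turn
x,y,z,a=map(float,sys.argv[1:5]);s=arm.sense();M=R.from_quat(s["eef_rot"]).as_matrix()
th=np.degrees(np.arctan2(M[1,0],M[0,0]));dt=(a-th+90)%180-90
M2=M@R.from_euler("z",-dt,degrees=True).as_matrix()
print("clock",s["clock"].__round__(2),"tcp",s["tcp_pos"].round(4),"th",th.round(2),"tilt",M[:,2].round(3),"j",s["joint_pos"].round(2),"w",round(s["grip_width"],4),"gf",s["grasp_force"],"F",s["ft_force"].round(1))
print("turn units",round(-np.radians(dt)/.08,3),"shift now",((M.T@(np.array([x,y,z])-s["tcp_pos"]))*10).round(3),"shift after turn",((M2.T@(np.array([x,y,z])-s["tcp_pos"]))*10).round(3))
E
python3 g.py .501 -.3143 .005 -8.3
```

```text
clock 1.68 tcp [ 0.5013 -0.3141  0.2309] th -8.33 tilt [-0.001  0.    -1.   ] j [ 0.51  0.29 -0.02  1.68  0.01  1.17 -1.24] w 0.0853 gf 0.0 F [ 0.1 -1.2 -0.3]
turn units -0.006 shift now [-1.000e-03  3.000e-03  2.259e+00] shift after turn [-1.000e-03  3.000e-03  2.259e+00]
```

Emit:
arm_command:
  commands: "0 0 0.3 0;0 0 0.3 0;0 0 0.3 0;0 0 0.3 0;0 0 0.3 0;0 0 0.3 0;0 0 0.2 0;0 0 0.1 0;0 0 0.1 0;0 0 0.05 0;0 0 0 0;0 0 0 0"

```text
clock: 2.68
tcp_pos: [0.5015, -0.316, 0.0072]
eef_rot: [0.997, -0.073, 0.001, 0.0]
ft_force: [-0.3, 0.3, -0.4]
grip_width: 0.0855
grasp_force: 0.0
```

Emit:
arm_command:
  commands: "0 0 0 0;0 0 0 0;0 0 0 0;0 0 0 0;0 0 0 0;0 0 0 0;0 0 0 0;0 0 0 0;0 0 0 0;0 0 0 0;0 0 0 0;0 0 0 0"
  gripper: -1
  grip_force: 60

```text
clock: 3.68
tcp_pos: [0.5009, -0.3158, 0.0067]
eef_rot: [0.997, -0.073, 0.0, 0.0]
ft_force: [-1.4, 0.6, 5.7]
grip_width: 0.0113
grasp_force: 58.8
```

Emit:
arm_command:
  commands: "0 0 -0.1 0;0 0 -0.2 0;0 0 -0.3 0;0 0 -0.3 0;0 0 -0.3 0;0 0 -0.2 0;0 0 0 0"

```text
clock: 4.27
tcp_pos: [0.5036, -0.317, 0.1514]
eef_rot: [0.997, -0.073, 0.004, 0.002]
ft_force: [1.2, -0.6, -1.4]
grip_width: 0.0113
grasp_force: 58.8
```

```bash
python3 g.py .565 .211 .147 -3; python3 - <<'E'
from cell import arm
import cv2,numpy as np
from h import *
I=[]
for n in("side","top"):
    p,d=arm.snapshot(n); np.savez(f"{n}1.npz",p=p,d=d,**arm.camera_params(n))
    o=load(n,1);u,v=proj(o,arm.sense()["tcp_pos"]).astype(int)
    I.append(cv2.resize(p[max(v-50,0):v+50,max(u-60,0):u+60,::-1],(400,333),interpolation=cv2.INTER_CUBIC))
cv2.imwrite("pics/held1.png",np.hstack(I))
E
```

```text
clock 4.27 tcp [ 0.5036 -0.317   0.1514] th -8.33 tilt [ 0.008 -0.004 -1.   ] j [ 0.51  0.37 -0.02  1.77  0.01  1.   -1.24] w 0.0113 gf 58.81733000278473 F [ 1.2 -0.6 -1.4]
turn units -1.162 shift now [-0.158 -5.313  0.025] shift after turn [ 0.336 -5.305  0.025]
```

View pics/held1.png

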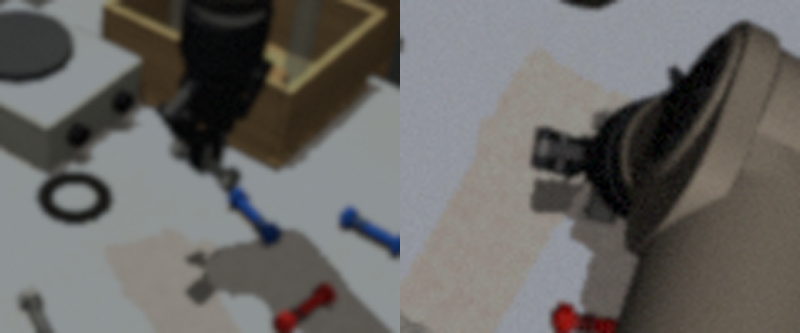

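The bolt is off its place and held: its end shows at (228,178) in the side crop. I'll carry it over the short trough.

Emit:
arm_command:
  commands: "0 0 0 -0.58;0 0 0 -0.58;0.021 -0.332 0 0;0.021 -0.332 0 0;0.021 -0.332 0 0;0.021 -0.332 0 0;0.021 -0.332 0 0;0.021 -0.332 0 0;0.021 -0.332 0 0;0.021 -0.332 0 0;0.021 -0.332 0 0;0.021 -0.332 0 0;0.021 -0.332 0 0;0.021 -0.332 0 0;0.021 -0.332 0 0;0.021 -0.332 0 0;0.021 -0.332 0 0;0.021 -0.332 0 0;0 0 0 0;0 0 0 0"

```text
clock: 6.03
tcp_pos: [0.56, 0.2159, 0.1437]
eef_rot: [1.0, -0.024, -0.002, 0.0]
ft_force: [-0.6, -0.2, -1.5]
grip_width: 0.0115
grasp_force: 59.0
```

Emit:
arm_command:
  commands: "0 0 0.2 0;0 0 0.3 0;0 0 0.2 0;0 0 0 0;0 0 0 0"

```text
clock: 6.45
tcp_pos: [0.5606, 0.2109, 0.0741]
eef_rot: [1.0, -0.027, -0.002, 0.001]
ft_force: [0.2, 0.4, -0.4]
grip_width: 0.0115
grasp_force: 59.0
```

```bash
python3 g.py .565 .211 .018 -3; python3 - <<'E'
from cell import arm
import cv2,numpy as np
from h import *
I=[]
for n in("side","top"):
    p,d=arm.snapshot(n); np.savez(f"{n}2.npz",p=p,d=d,**arm.camera_params(n))
    o=load(n,2);u,v=proj(o,arm.sense()["tcp_pos"]).astype(int)
    I.append(cv2.resize(p[max(v-50,0):v+50,max(u-50,0):u+50,::-1],(400,400),interpolation=cv2.INTER_CUBIC))
cv2.imwrite("pics/held2.png",np.hstack(I))
E
```

```text
clock 6.45 tcp [0.5606 0.2109 0.0741] th -3.11 tilt [-0.005 -0.003 -1.   ] j [-0.23  0.48 -0.26  1.8   0.15  0.88 -2.19] w 0.0115 gf 58.99742245674133 F [ 0.2  0.4 -0.4]
turn units -0.023 shift now [ 0.046 -0.005  0.561] shift after turn [ 0.046 -0.005  0.561]
```

View pics/held2.png

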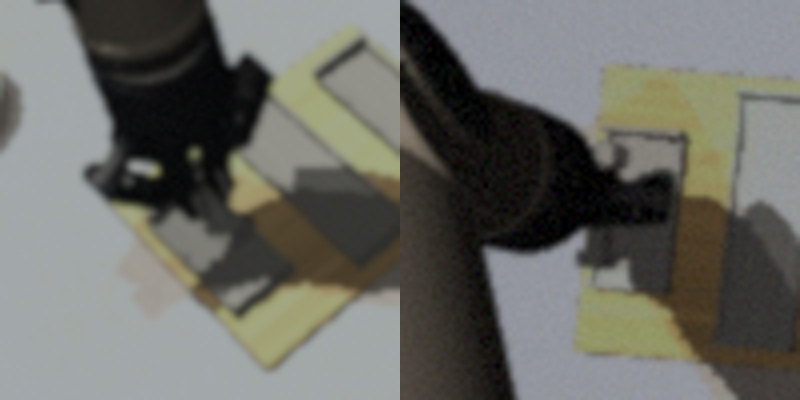

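Both bolt ends show around the fingers in the top crop, near (618,160) and (595,250). I'll check the bolt's offset in the grip from depth.

```bash
python3 - <<'E'
from h import *
from cell import arm
from scipy.spatial.transform import Rotation as R
s=arm.sense();M=R.from_quat(s["eef_rot"]).as_matrix()
for n in("top","side"):
    C=cloud(load(n,2));L=(C-s["tcp_pos"])@M*1000
    q=(abs(L[...,0])<60)&(abs(L[...,1])<16)&(L[...,2]>-25)&(L[...,2]<20)&(abs(L[...,0])>13)
    for sg in(-1,1):
        W=L[q&(sg*L[...,0]>0)]
        if len(W):print(n,sg,len(W),"min",np.percentile(W,2,axis=0).round(1),"max",np.percentile(W,98,axis=0).round(1),"med",np.median(W,0).round(1))
E
```

```text
top -1 85 min [-38.6 -10.2 -16.7] max [-13.6  12.1  -3.1] med [-29.7   3.3 -10.4]
top 1 55 min [ 19.2  -5.9 -16.4] max [35.7 11.3 -3.4] med [ 27.9   4.  -11.6]
side -1 94 min [-39.4 -10.4 -19.5] max [-13.2  12.1   8.6] med [-33.5   0.1  -6.7]
side 1 4 min [16.9  6.  -6.1] max [25.7 12.   2.6] med [25.  10.4 -2.4]
```

The bolt is level and centred to about 1.5 mm in the grip, so I'll lower and release.

Emit:
arm_command:
  commands: "0.03 0 0.1 0;0.03 0 0.1 0;0 0 0.1 0;0 0 0.1 0;0 0 0.05 0;0 0 0.05 0;0 0 0.05 0;0 0 0 0;0 0 0 0;0 0 0 0"

```text
clock: 7.38
tcp_pos: [0.5685, 0.2131, 0.0216]
eef_rot: [1.0, -0.026, 0.0, -0.0]
ft_force: [0.6, 0.7, -1.3]
grip_width: 0.0118
grasp_force: 59.0
```

```bash
python3 g.py .5665 .211 .018 -3
```

```text
clock 7.38 tcp [0.5685 0.2131 0.0216] th -3.01 tilt [ 0.001  0.    -1.   ] j [-0.24  0.56 -0.24  1.82  0.18  0.79 -2.2 ] w 0.0118 gf 58.99622976779938 F [ 0.6  0.7 -1.3]
turn units -0.001 shift now [-0.019  0.022  0.036] shift after turn [-0.019  0.022  0.036]
```

Emit:
arm_command:
  commands: "-0.015 0.02 0.015 0;0 0 0.015 0;0 0 0 0;0 0 0 0;0 0 0 0"

```text
clock: 7.8
tcp_pos: [0.5667, 0.2109, 0.0184]
eef_rot: [1.0, -0.026, 0.0, 0.0]
ft_force: [-0.4, 0.6, -2.8]
grip_width: 0.0114
grasp_force: 59.0
```

Emit:
arm_command:
  commands: "0 0 0 0;0 0 0 0;0 0 0 0;0 0 0 0;0 0 0 0;0 0 0 0;0 0 0 0;0 0 0 0"
  gripper: 0

```text
clock: 8.47
tcp_pos: [0.5666, 0.2109, 0.0183]
eef_rot: [1.0, -0.026, 0.0, 0.0]
ft_force: [-0.0, 0.7, 0.2]
grip_width: 0.0427
grasp_force: 0.0
```

Emit:
arm_command:
  commands: "0 0 -0.1 0;0 0 -0.2 0;0 0 -0.3 0;0 0 -0.3 0;0 0 -0.3 0;0 0 -0.2 0;0 0 0 0;0 0 0 0"

```text
clock: 9.13
tcp_pos: [0.5675, 0.2114, 0.1604]
eef_rot: [1.0, -0.026, 0.002, -0.001]
ft_force: [0.1, 0.0, -0.9]
grip_width: 0.0429
grasp_force: 0.0
```

```bash
python3 g.py .5497 -.1487 .15 -29.2
```

```text
clock 9.13 tcp [0.5675 0.2114 0.1604] th -3.01 tilt [ 0.004  0.001 -1.   ] j [-0.22  0.39 -0.27  1.72  0.12  1.04 -2.15] w 0.0429 gf 0.0 F [ 0.1  0.  -0.9]
turn units 5.713 shift now [0.011 3.605 0.099] shift after turn [1.601 3.23  0.099]
```

Emit:
arm_command:
  commands: "0 0.3 0 0;0 0.3 0 0;0 0.3 0 0;0 0.3 0 0;0 0.3 0 0;0 0.3 0 0;0 0.3 0 0;0 0.3 0 0;0 0.3 0 0;0 0.3 0 0;0 0.3 0 0;0 0.3 0 0;0 0 0 0.95;0 0 0 0.95;0 0 0 0.95;0 0 0 0.95;0 0 0 0.95;0 0 0 0.95;0 0 0 0;0 0 0 0"
  gripper: 1

```text
clock: 10.8
tcp_pos: [0.5468, -0.1483, 0.1572]
eef_rot: [0.968, -0.251, -0.001, 0.0]
ft_force: [0.1, 0.7, -0.6]
grip_width: 0.0856
grasp_force: 0.0
```

```bash
python3 g.py .5497 -.1487 .0065 -29.2; python3 - <<'E'
from cell import arm
import cv2
from h import *
for n in("top","side"):
    p,d=arm.snapshot(n); np.savez(f"{n}3.npz",p=p,d=d,**arm.camera_params(n))
    C=cloud(load(n,3))
    q=(abs(C[...,0]-.565)<.05)&(abs(C[...,1]-.211)<.025)&(C[...,2]>.0215)&(C[...,2]<.045)
    W=C[q];r=cv2.minAreaRect(W[:,:2].astype(np.float32)*1000);print(n,len(W),r,W[:,2].max())
o=load("top",3);s=load("side",3)
cv2.imwrite("pics/c3.png",np.hstack([cv2.resize(o["p"][140:230,105:215,::-1],(400,327),interpolation=2),cv2.resize(s["p"][190:280,140:250,::-1],(400,327),interpolation=2)]))
E
```

```text
clock 10.8 tcp [ 0.5468 -0.1483  0.1572] th -29.02 tilt [-0.002  0.    -1.   ] j [ 0.23  0.32 -0.05  1.82  0.02  1.   -1.9 ] w 0.0856 gf 0.0 F [ 0.1  0.7 -0.6]
turn units 0.039 shift now [ 0.031 -0.012  1.507] shift after turn [ 0.031 -0.012  1.507]
top 251 ((565.1928100585938, 211.3633575439453), (46.17543029785156, 100.38475036621094), 88.93074798583984) 0.037694501161176674
side 210 ((565.225830078125, 211.13107299804688), (45.194557189941406, 99.73582458496094), 88.91666412353516) 0.03635422102977015
```

View pics/c3.png

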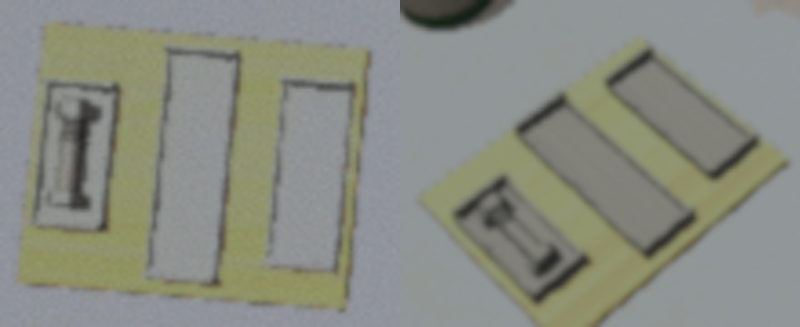

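The short bolt lies flat in the short trough: (50–95, 95–210) in the left crop, clear of both stops. Now the long bolt.

Emit:
arm_command:
  commands: "0.03 -0.01 0.3 0.04;0 0 0.3 0;0 0 0.3 0;0 0 0.2 0;0 0 0.15 0;0 0 0.1 0;0 0 0.1 0;0 0 0.05 0;0 0 0 0;0 0 0 0;0 0 0 0"

```text
clock: 11.82
tcp_pos: [0.5517, -0.1494, 0.0093]
eef_rot: [0.967, -0.253, 0.001, -0.0]
ft_force: [0.1, -0.3, 0.1]
grip_width: 0.0854
grasp_force: 0.0
```

Emit:
arm_command:
  commands: "0 0 0 0;0 0 0 0;0 0 0 0;0 0 0 0;0 0 0 0;0 0 0 0;0 0 0 0;0 0 0 0;0 0 0 0;0 0 0 0;0 0 0 0;0 0 0 0"
  gripper: -1
  grip_force: 80

```text
clock: 12.82
tcp_pos: [0.5508, -0.1493, 0.0087]
eef_rot: [0.967, -0.253, 0.0, 0.0]
ft_force: [-0.6, -0.7, 5.7]
grip_width: 0.0103
grasp_force: 78.4
```

Emit:
arm_command:
  commands: "0 0 -0.1 0;0 0 -0.2 0;0 0 -0.3 0;0 0 -0.3 0;0 0 -0.3 0;0 0 -0.2 0;0 0 0 0;0 0 0 0"

```text
clock: 13.48
tcp_pos: [0.5512, -0.1491, 0.1491]
eef_rot: [0.967, -0.253, 0.001, -0.0]
ft_force: [-0.0, -0.6, -2.1]
grip_width: 0.0106
grasp_force: 78.5
```

```bash
python3 g.py .561 .129 .147 -3
```

```text
clock 13.48 tcp [ 0.5512 -0.1491  0.1491] th -29.31 tilt [ 0.002 -0.    -1.   ] j [ 0.23  0.33 -0.05  1.82  0.02  0.98 -1.91] w 0.0106 gf 78.537118434906 F [-0.  -0.6 -2.1]
turn units -5.741 shift now [-1.276 -2.473  0.019] shift after turn [-0.048 -2.783  0.019]
```

Emit:
arm_command:
  commands: "0 0 0 -0.957;0 0 0 -0.957;0 0 0 -0.957;0 0 0 -0.957;0 0 0 -0.957;0 0 0 -0.957;-0.005 -0.278 0 0;-0.005 -0.278 0 0;-0.005 -0.278 0 0;-0.005 -0.278 0 0;-0.005 -0.278 0 0;-0.005 -0.278 0 0;-0.005 -0.278 0 0;-0.005 -0.278 0 0;-0.005 -0.278 0 0;-0.005 -0.278 0 0;0 0 0 0;0 0 0 0;0 0 0 0"

```text
clock: 15.07
tcp_pos: [0.559, 0.1279, 0.1462]
eef_rot: [1.0, -0.026, -0.002, 0.001]
ft_force: [0.1, -0.6, -3.0]
grip_width: 0.0102
grasp_force: 78.7
```

Emit:
arm_command:
  commands: "0 0 0.2 0;0 0 0.3 0;0 0 0.2 0;0 0 0 0;0 0 0 0;0 0 0 0;0 0 0 0"

```text
clock: 15.65
tcp_pos: [0.5618, 0.1286, 0.0799]
eef_rot: [1.0, -0.027, 0.002, -0.0]
ft_force: [0.3, 0.2, -2.4]
grip_width: 0.0107
grasp_force: 78.7
```

```bash
python3 g.py .561 .129 .02 -3; python3 - <<'E'
from h import *
from cell import arm
from scipy.spatial.transform import Rotation as R
s=arm.sense();M=R.from_quat(s["eef_rot"]).as_matrix()
for n in("top","side"):
    p,d=arm.snapshot(n); np.savez(f"{n}4.npz",p=p,d=d,**arm.camera_params(n))
    C=cloud(load(n,4));L=(C-s["tcp_pos"])@M*1000
    q=(abs(L[...,0])<85)&(abs(L[...,1])<18)&(L[...,2]>-25)&(L[...,2]<20)&(abs(L[...,0])>20)
    for sg in(-1,1):
        W=L[q&(sg*L[...,0]>0)]
        if len(W):print(n,sg,len(W),"min",np.percentile(W,2,axis=0).round(1),"max",np.percentile(W,98,axis=0).round(1),"med",np.median(W,0).round(1))
E
```

```text
clock 15.65 tcp [0.5618 0.1286 0.0799] th -3.05 tilt [ 0.003  0.001 -1.   ] j [-0.11  0.43 -0.24  1.86  0.13  0.86 -2.04] w 0.0107 gf 78.67385387420654 F [ 0.3  0.2 -2.4]
turn units -0.011 shift now [-0.01  -0.003  0.599] shift after turn [-0.01  -0.003  0.599]
top -1 142 min [-67.7 -10.2 -16.7] max [-21.7   9.9  -2.6] med [-47.3   0.4  -9. ]
top 1 105 min [ 28.8 -10.8 -16. ] max [65.8  9.9 -2. ] med [ 52.8   1.4 -10. ]
side -1 116 min [-67.4 -11.8 -14.3] max [-21.    8.9   5.3] med [-52.9  -2.8  -7.6]
side 1 14 min [ 44.3  -9.7 -11.6] max [58.6 -3.8  0.7] med [52.4 -7.8 -7.1]
```

The long bolt is level and centred to about 1 mm, so I'll lower it.

Emit:
arm_command:
  commands: "0 0 0.1 0;0 0 0.1 0;0 0 0.1 0;0 0 0.1 0;0 0 0.1 0;0 0 0.05 0;0 0 0.03 0;0 0 0 0;0 0 0 0;0 0 0 0"

```text
clock: 16.58
tcp_pos: [0.5607, 0.1288, 0.0203]
eef_rot: [1.0, -0.026, 0.0, -0.0]
ft_force: [0.6, -0.2, -2.6]
grip_width: 0.0104
grasp_force: 78.8
```

```bash
python3 g.py .562 .129 .0202 -3
```

```text
clock 16.58 tcp [0.5607 0.1288 0.0203] th -3.0 tilt [ 0.001  0.    -1.   ] j [-0.13  0.52 -0.22  1.9   0.16  0.75 -2.06] w 0.0104 gf 78.81801009178162 F [ 0.6 -0.2 -2.6]
turn units 0.0 shift now [ 0.013 -0.003  0.001] shift after turn [ 0.013 -0.003  0.001]
```

Emit:
arm_command:
  commands: "0 0 0 0;0 0 0 0;0 0 0 0;0 0 0 0;0 0 0 0;0 0 0 0;0 0 0 0;0 0 0 0"
  gripper: 0

```text
clock: 17.25
tcp_pos: [0.5604, 0.1287, 0.0203]
eef_rot: [1.0, -0.026, 0.0, 0.0]
ft_force: [-0.3, 0.3, 0.4]
grip_width: 0.0428
grasp_force: 0.0
```

Emit:
arm_command:
  commands: "0 0 -0.1 0;0 0 -0.2 0;0 0 -0.3 0;0 0 -0.3 0;0 0 -0.3 0;0 0 -0.2 0;0 0.3 0 0;0 0.3 0 0;0 0.3 0 0;0 0.3 0 0;0 0.3 0 0;0 0.3 0 0;0 0.3 0 0;0 0.3 0 0;0 0.3 0 0;0 0 0 0;0 0 0 0;0 0 0 0"

```text
clock: 18.75
tcp_pos: [0.5464, -0.1402, 0.1608]
eef_rot: [1.0, -0.026, 0.0, -0.0]
ft_force: [0.7, 0.2, -0.9]
grip_width: 0.0426
grasp_force: 0.0
```

```bash
python3 - <<'E'
from cell import arm
from h import *
a=np.radians(-3)
for n in("top","side"):
    p,d=arm.snapshot(n); np.savez(f"{n}5.npz",p=p,d=d,**arm.camera_params(n))
    C=cloud(load(n,5))
    for nm,c,h in(("S",(.5655,.211),43),("L",(.561,.129),73)):
        dx,dy=(C[...,0]-c[0])*1e3,(C[...,1]-c[1])*1e3
        X=dx*np.cos(a)+dy*np.sin(a);Y=-dx*np.sin(a)+dy*np.cos(a);Z=C[...,2]*1e3
        q=(abs(X)<h)&(abs(Y)<20)&(Z>19)&(Z<45)
        print(n,nm,q.sum(),"x",np.percentile(X[q],[1,99]).round(1),"y",np.percentile(Y[q],[2,98]).round(1),"z",np.percentile(Z[q],[50,95]).round(1),
          "slope z/x",np.polyfit(X[q],Z[q],1)[0].round(3),"slope y/x",np.polyfit(X[q],Y[q],1)[0].round(3))
o=load("top",5);s=load("side",5)
cv2.imwrite("pics/c5.png",np.hstack([cv2.resize(o["p"][140:230,105:215,::-1],(400,327),interpolation=2),cv2.resize(s["p"][190:280,140:250,::-1],(400,327),interpolation=2)]))
E
```

```text
top S 210 x [-36.8  36.3] y [-10.5   9.8] z [29.2 35. ] slope z/x 0.012 slope y/x 0.006
top L 349 x [-67.8  63.9] y [-9.3 11.7] z [29.1 35.1] slope z/x 0.001 slope y/x -0.001
side S 176 x [-35.7  37.4] y [-10.7  12.8] z [27.8 34. ] slope z/x 0.009 slope y/x 0.004
side L 250 x [-67.2  63.7] y [-7.9 11.8] z [27.8 32.6] slope z/x 0.011 slope y/x 0.003
```

View pics/c5.png

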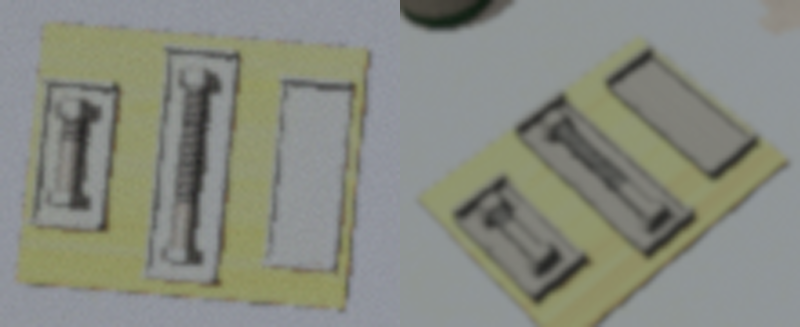

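Both bolts lie flat and centred within about 2 mm: the short one at (70,155) and the long one at (190,165) in the left crop. The middle trough is empty and the gripper is clear.

```bash
python3 -c "
from cell import arm
print(arm.close_job())"
```

```text
the job is handed in; nothing more can be done
None
```

Job handed in at about 19 s of the 64 s limit: the 75 mm bolt lies flat in the 95 mm trough and the 135 mm bolt in the 155 mm trough, each centred to about 2 mm, with the middle trough empty; the judge's verdict was not returned.

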